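# Tip the bench meter onto its back and park it in its corner

### The job

The orange hand-held meter has been left standing on its long side. Push it over so that it lies on its back with its dial and display facing up, then push it along the bench into its parking corner, until one long side rests flush along the long metal rail and one short end rests against the short metal rail. Only push it: never pick it up or carry it, leave everything else where it stands, and take the hand away at the end.

Things in the scene. Friction and masses are not known exactly. Their poses are not given: they have to be found in the camera images.
- meter: loose orange meter, block 142 x 68 x 30 mm, 0.2 to 0.4 kg. Origin: centre of its flat back; own x along the length (ends +-71), y along the width (sides +-34), z out of the front (30 mm off the back). Starts standing on its -y long side, origin 34 mm up, front roughly towards the corner's -x. Pushed high on the front it tips at about 24 degrees and drops on its back: z up, origin at bench level
- corner: two fixed aluminium rails, 16 mm wide, 18 mm high, and a flat yellow tape outline. Origin: where the rails' inner faces meet, at bench level; z up. Long rail: inner face at own x = 0, from y = 0 to 270 mm. Short rail: inner face at own y = 0, from x = 0 to -85 mm. The parked meter fills x -68 to 0 and y 0 to 142 mm, length along y, either end first, its origin at x = -34, y = 71
- flux: amber flux bottle with a black needle cap, 35 mm across, 102 mm tall, loose, a bystander behind the long rail; origin at the centre of its underside
- tin: small round white tin, 50 mm across, 24 mm high, loose, a bystander; origin at the centre of its underside
- masking: cream masking tape roll lying flat, 104 mm across, 25 mm high, loose, a bystander to the right of the short rail; origin at the centre of its underside
- driver: small screwdriver with a green handle, 161 mm long along own y, 16 mm thick, loose, a bystander to the right; origin at the centre of its underside
- dial (a point): centre of the meter's dial where it joins the front, 8 mm from the meter's middle towards its own -x; axes as the meter's. The dial is a fixed disc of radius 16 mm standing 5 mm proud, with a grip bar along x, 30 mm long, standing 12 mm proud of the front
Things that resemble listed ones, but are neither listed nor needed, are in the scene too. Several things have the shape of the meter; the one meant has the colours described above.

How it is judged:
On the way, in this order (a step that is already met when the one before it is completed fails the run):
1. the meter has been tipped onto its back, front up (angle between meter's own z axis and vertical below 0.1 rad), for 0.2 s.
2. it has been pushed into the corner, against both rails (x of meter in the frame of corner above -0.041 m and y of meter in the frame of corner below 0.078 m and angle between the x axis of meter and the y axis of corner, either way round below 0.07 rad), for 0.2 s.
At the end, for the whole second after the job is handed in: The meter lies flat on its back on the bench, front up, at rest, its length along the long rail within 4 degrees, with no more than 7 mm gap (at its middle) to the long rail and to the short rail (all of step 2 and angle between meter's own z axis and vertical below 0.06 rad and height (world z) of meter below 0.006 m and x of meter in the frame of corner below -0.03 m and y of meter in the frame of corner above 0.067 m and linear speed of meter below 0.01 m/s); the robot touches nothing.
It fails at once if the meter is lifted off the bench while upright or tipping (height (world z) of meter above 0.05 m).
It fails at once if the lying meter is lifted off the bench (its middle more than 16 mm up) (angle between meter's own z axis and vertical below 0.12 rad and height (world z) of meter above 0.016 m).
It fails at once if the flux bottle, the tin, the masking tape or the green screwdriver is moved by more than 15 mm (distance of any of flux, tin, masking, driver from where it was at the start of the episode above 0.015 m).
It also fails if it takes over 61 s, if anything falls off the work surface, if the arm or the gripper's body presses on something with over 40 N, if the wrist force passes 120 N, or if a joint passes its speed limit or range.

### The arm

A 7-joint arm with a two-finger parallel gripper is mounted at the origin on a cart in front of the work surface, level with it; the furniture and walls round the work are solid. World frame = base frame: x ahead of the robot, y to its left, z up, the work surface at z = 0. Lengths are in m, angles in rad, forces in N, time in s.
With the tool pointing down it reaches from about 0.35 to 0.775 m from the base axis. Payload 3.1 kg.
Tool frame: the origin (TCP) lies on the centre line of the jaws, within the pads' length; the fingertips stand 14 mm ahead of it and the grasp point (between the pads) lies 5 mm behind it (robot.tip_extent is the distance from the TCP to the fingertips, in m); z points along the fingers, y is the direction in which the jaws open and shut (so a half turn about z gives the same grasp; the last joint's range is limited). The gripper opens to 85 mm and grips with 20 to 120 N. Pads are 22 mm wide; open, the fingers measure 114 mm over their backs; the gripper's body (76 mm by 85 mm) begins 54 mm behind the grasp point. The pads swing forward as they close: fully open they stand 13 mm farther back than shut.
Start: joints at [-1.263, 0.311, 0.014, 1.512, -0.004, 1.319, -0.027], TCP at [0.188, 0.517, 0.245] pointing down, gripper open.
Joint ranges: [-2.7, 2.7], [-0.3, 1.91], [-1.27, 1.3], [0.12, 2.57], [-1.44, 4.58], [0.2, 2.03], [-3.05, 3.05]. Speed limits (rad/s): [2.79, 2.79, 3.14, 3.14, 3.14, 3.14, 3.14].

### API

Orientations are given as a unit quaternion [w, x, y, z].
In Python, from plant import status, optics, workorder, models, robot gives the robot as it stands. The module is installed in compiled form; this text tells all that it offers.
- The arm moves only by the tool drive_tool, never from a script. Its argument "plan" is a list of rows, each an object with "slide": the shift along the tool's x, y, z in cm, a list of three; "twist": the turn about the tool's z in degrees; "claw": the finger opening in cm, from 0 to 8.54. A call has 1 to 12 rows; each row shifts and turns the commanded pose from where the row before left it, along the tool's axes as they then stand; what a row does not reach is not made up. A row lasts 1/12 s, in which the tool goes at most 41.7 mm and 7.16 degrees, less where a joint would pass 70% of its speed; a pose out of reach is approached as far as the arm can. A call with a gripper value outside its range is refused whole. The fingers move at their own pace and stop on an object; "grip_force" is the grip in N (left out, the last holds). Time passes only in rows, so rows that do not move let the fingers close. It gives the time, the measured TCP pose, the force and the opening at its end, in the units of the state.
- status.get_state(): the state, without advancing time (a new reading comes with each control period).
- optics.read_camera(name): name is "side" or "top"; returns a dict with "image" (400x640x3 uint8, blue, green, red), "fx", "fy", "cx", "cy" (pixels), "dist" ([k1, k2, p1, p2, k3] as OpenCV has them; the pictures are not rectified), "camera_from_world" (4x4, takes a point from world to camera coordinates). Camera axes: x right, y down, z forward; pixel columns grow to the right and rows downward; lengths in m; the calibration is good to about 2 mm. A picture is of the moment at which its call begins. There is no depth.
- workorder.finish_job(): hands the job in, once; it reports no verdict.
Trained networks look in the newest picture that a camera, given by its name, has taken for a name from the list of things; names that differ only in an ending like _2 or _b are one class to them, and where a whole thing is asked for, a point or a joint stands for the part that bears it (a point fixed in the world has none). Each returns a list of dicts, best first, with "confidence" (0 to 1); they miss things now and then, are a little off and sometimes report something else, mostly with a low value. They report only what shows in the picture. A call takes as long as a camera call. They do not tell look-alikes from the thing itself.
- models.recognise(thing, camera): "point" ([x, y, z] in m, in world coordinates, good to about 4 mm: the middle of the surface that is visible of it).
- models.spot_point(thing, camera): "point" ([x, y, z] in m, in world coordinates, good to about 4 mm: a listed point, or the origin of a listed thing).
The state is a dict: "time": time; "joints": joint angles; "joint_vel": joint speeds; "joint_efforts": joint torques, N m; "tcp_pos": TCP position; "tcp_rot": TCP orientation; "contact_force": force on the tool from outside, world axes, zero at the start; "wrist_torque": the same for the moment, N m; "grip_width": opening from 0.0 (shut) to 1.0 (fully open).
Only numpy, scipy, OpenCV 4.12 (cv2) and the standard library are available. Lean on these libraries where they do the work, as an engineer would, in place of code of your own. Each camera call takes 0.05 s, during which the arm holds its last target.

## Working session

There is one attempt and no reset: what is moved stays moved. The work goes in short steps, Python scripts to look and compute and a tool call to move; the robot and the scene stay as the last step left them, time stands still between calls to the robot, and variables do not carry over. Pictures are saved under pics/ and viewed, and the job is handed in when it is done.

Besides the shell and the picture viewer there is one more tool, called as name(argument=value, ...), one argument or row to a line, values as JSON. drive_tool: Moves the arm, as the interface text tells. Its arguments: {"type":"object","properties":{"plan":{"type":"array"},"grip_force":{"type":"number"}},"required":["plan"]}

```bash
mkdir -p pics; ls
python3 - <<'E'
from plant import status, optics, models, robot
import cv2
for c in ("top","side"):
    d=optics.read_camera(c); cv2.imwrite(f"pics/{c}0.png",d["image"])
    print(c,d["fx"],d["cx"],d["camera_from_world"].round(3).tolist() if hasattr(d["camera_from_world"],'round') else d["camera_from_world"])
    for t in ("meter","corner","flux","tin","masking","driver","dial"):
        print(t,[(round(r["confidence"],2),[round(float(v),3) for v in r["point"]]) for r in models.spot_point(t,c)[:4]])
s=status.get_state(); print(s["time"],s["tcp_pos"],s["tcp_rot"],s["contact_force"],robot.tip_extent)
E
```

```text
pics
top 457.5573851254879 317.8317706461588 [[-0.011, -1.0, 0.007, -0.196], [-0.984, 0.01, -0.179, 0.564], [0.179, -0.009, -0.984, 1.113], [0.0, 0.0, 0.0, 1.0]]
meter [(0.97, [0.555, 0.026, 0.036]), (0.89, [0.767, -0.318, 0.033]), (0.87, [0.454, -0.223, 0.03]), (0.8, [0.338, -0.371, 0.033])]
corner [(0.82, [0.626, -0.355, 0.002])]
flux [(0.5, [0.767, -0.131, 0.0])]
tin [(0.82, [0.753, 0.108, 0.0])]
masking [(0.75, [0.569, -0.507, -0.003])]
driver [(0.78, [0.36, -0.499, -0.001])]
dial [(0.95, [0.795, -0.299, 0.034]), (0.69, [0.322, -0.344, 0.034]), (0.66, [0.425, -0.218, 0.032]), (0.59, [0.581, 0.016, 0.035])]
side 386.9662805789634 316.8380953857193 [[1.0, -0.01, 0.002, -0.567], [-0.004, -0.56, -0.828, -0.057], [0.009, 0.828, -0.56, 1.256], [0.0, 0.0, 0.0, 1.0]]
meter [(0.97, [0.555, 0.027, 0.035]), (0.77, [0.336, -0.372, 0.033]), (0.76, [0.769, -0.32, 0.035]), (0.56, [0.459, -0.221, 0.031])]
corner [(0.69, [0.624, -0.352, 0.002])]
flux [(0.62, [0.765, -0.127, -0.002])]
tin [(0.61, [0.364, -0.496, 0.002]), (0.44, [0.745, 0.107, -0.003])]
masking [(0.96, [0.566, -0.509, -0.004])]
driver [(0.66, [0.363, -0.496, 0.003])]
dial [(0.98, [0.322, -0.347, 0.038]), (0.77, [0.791, -0.3, 0.031]), (0.73, [0.427, -0.219, 0.035]), (0.61, [0.583, 0.017, 0.032])]
0.8 [0.1884984  0.51672725 0.24534333] [2.74376805e-05 1.73996998e-01 9.84746181e-01 5.17725915e-05] [-0.30833984  0.23889075  0.60183272] 0.014
```

View pics/top0.png

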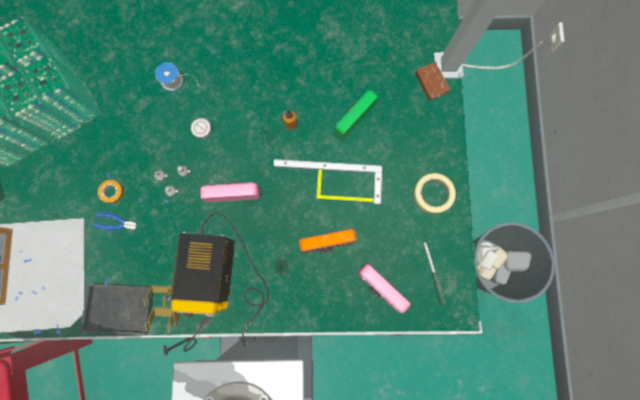

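View pics/side0.png

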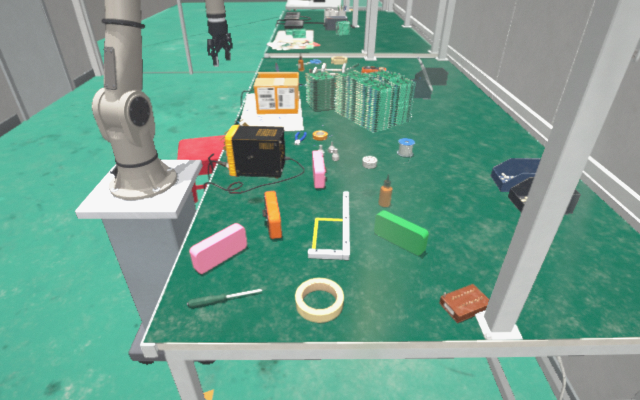

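```bash
cat > h.py <<'E'
import numpy as np, cv2
from plant import status, optics, models
def cam(n):
    d=optics.read_camera(n); d["K"]=np.array([[d["fx"],0,d["cx"]],[0,d["fy"],d["cy"]],[0,0,1]]); d["dist"]=np.array(d["dist"],float); d["T"]=np.array(d["camera_from_world"]); return d
def back(d,px,z):
    p=cv2.undistortPoints(np.array(px,float).reshape(-1,1,2),d["K"],d["dist"]).reshape(-1,2)
    R,t=d["T"][:3,:3],d["T"][:3,3]; C=-R.T@t
    r=np.c_[p,np.ones(len(p))]@R
    return C+r*((z-C[2])/r[:,2])[:,None]
def proj(d,P):
    R,t=d["T"][:3,:3],d["T"][:3,3]
    return cv2.projectPoints(np.array(P,float).reshape(-1,1,3),cv2.Rodrigues(R)[0],t,d["K"],d["dist"])[0].reshape(-1,2)
def crop(d,x0,y0,x1,y1,k,fn): cv2.imwrite(fn,cv2.resize(d["image"][y0:y1,x0:x1],None,fx=k,fy=k,interpolation=cv2.INTER_CUBIC))
def tool():
    from scipy.spatial.transform import Rotation as Ro
    s=status.get_state(); w,x,y,z=s["tcp_rot"]; return np.array(s["tcp_pos"]),Ro.from_quat([x,y,z,w]).as_matrix(),s
def go(target,yaw):  # yaw = world angle of tool y axis
    p,R,s=tool(); v=R.T@(np.array(target)-p)*100
    cur=np.arctan2(R[1,1],R[0,1]); tw=-np.degrees(yaw-cur); tw=(tw+90)%180-90
    return v.round(2),round(tw,2)
E
python3 - <<'E'
from h import *
d=cam("top"); crop(d,265,150,395,280,5,"pics/t1.png")
e=cam("side"); crop(e,240,180,370,270,6,"pics/s1.png")
hsv=cv2.cvtColor(d["image"],cv2.COLOR_BGR2HSV)
m=cv2.inRange(hsv,(5,150,120),(20,255,255)); m[:, :290]=0; m[:, 365:]=0; m[:220]=0; m[260:]=0
print(cv2.minAreaRect(cv2.findNonZero(m)))
print("top rail z18 inner", back(d,[[276,166],[379,172]],.018))
E
```

```text
((327.0577392578125, 239.78843688964844), (12.551431655883789, 56.67756271362305), 78.69007110595703)
top rail z18 inner [[ 0.64288363 -0.0924083   0.018     ]
 [ 0.62403308 -0.36453537  0.018     ]]
```

View pics/t1.png

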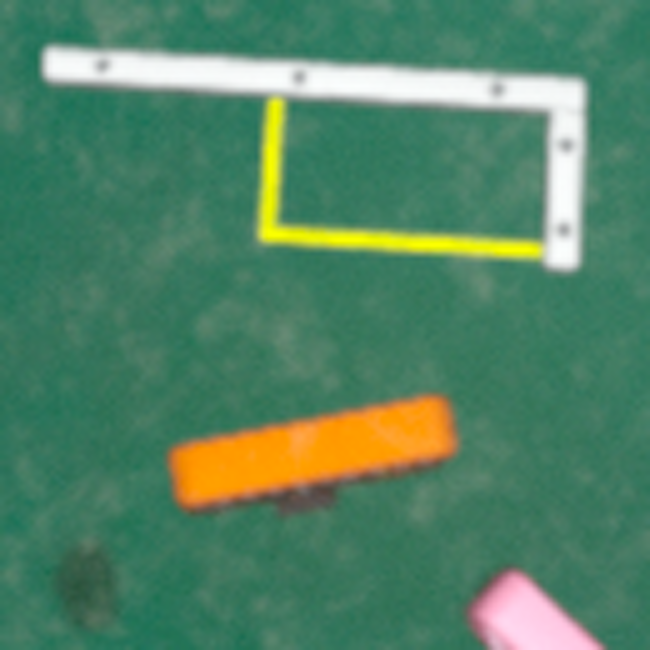

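View pics/s1.png

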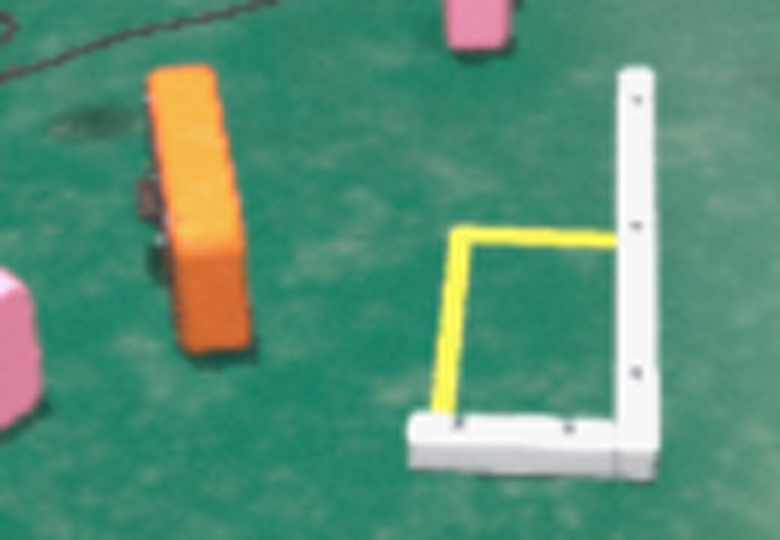

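Run:
```python
from h import *
d=cam("top")
f=lambda L:[[X/5+265-.4,Y/5+150-.4] for X,Y in L]
print("rail",back(d,f([[43,83],[549,109],[545,268]]),.018).round(4))
print("tape",back(d,f([[260,243],[277,97]]),0).round(4))
m=back(d,f([[170,450],[447,397],[458,459],[183,510]]),.068);print("meter",m.round(4))
for a,b in((0,1),(3,2),(0,3),(1,2)): v=m[b]-m[a];print(np.linalg.norm(v).round(4),np.degrees(np.arctan2(v[1],v[0])).round(1))
p,R,s=tool();print(p,R.round(3).tolist())
```

```text
rail [[ 0.6424 -0.085   0.018 ]
 [ 0.6258 -0.3524  0.018 ]
 [ 0.5407 -0.3475  0.018 ]]
tape [[ 0.5585 -0.199   0.    ]
 [ 0.6379 -0.209   0.    ]]
meter [[ 0.444  -0.1532  0.068 ]
 [ 0.4687 -0.2903  0.068 ]
 [ 0.4381 -0.2949  0.068 ]
 [ 0.4146 -0.1594  0.068 ]]
0.1393 -79.8
0.1375 -80.2
0.03 -167.9
0.031 -171.4
[0.18845239 0.51672121 0.24532651] [[-0.939, 0.343, 0.0], [0.343, 0.939, 0.0], [-0.0, 0.0, -1.0]]
```

Run:
```python
from h import *
p,R,s=tool()
A=np.array([.42,.15,.245]); B=np.array([.38,-.235,.245])
print(R.T@(A-p)*100, R.T@(B-A)*100, go(B,np.radians(100)))
```

```text
[-3.43186777e+01 -2.65182183e+01  3.13771528e-02] [-9.43407450e+00 -3.75399552e+01 -2.01753295e-03] (array([-4.375e+01, -6.406e+01,  3.000e-02]), np.float64(-30.04))
```

drive_tool(
  plan=[
    {"slide": [-2.86,-2.21,0],"twist": 0,"claw": 7.5},
    {"slide": [-2.86,-2.21,0],"twist": 0,"claw": 7.5},
    {"slide": [-2.86,-2.21,0],"twist": 0,"claw": 7.5},
    {"slide": [-2.86,-2.21,0],"twist": 0,"claw": 7.5},
    {"slide": [-2.86,-2.21,0],"twist": 0,"claw": 7.5},
    {"slide": [-2.86,-2.21,0],"twist": 0,"claw": 7.5},
    {"slide": [-2.86,-2.21,0],"twist": 0,"claw": 7.5},
    {"slide": [-2.86,-2.21,0],"twist": 0,"claw": 7.5},
    {"slide": [-2.86,-2.21,0],"twist": 0,"claw": 7.5},
    {"slide": [-2.86,-2.21,0],"twist": 0,"claw": 7.5},
    {"slide": [-2.86,-2.21,0],"twist": 0,"claw": 7.5},
    {"slide": [-2.86,-2.21,0],"twist": 0,"claw": 7.5},
  ],
)

```text
time: 1.95
tcp_pos: [0.4207, 0.1484, 0.2457]
tcp_rot: [0.0, 0.174, 0.985, 0.0]
contact_force: [0.6, 1.0, 0.1]
grip_width: 0.875
```

drive_tool(
  plan=[
    {"slide": [-0.79,-3.13,0],"twist": 0,"claw": 7.5},
    {"slide": [-0.79,-3.13,0],"twist": 0,"claw": 7.5},
    {"slide": [-0.79,-3.13,0],"twist": 0,"claw": 7.5},
    {"slide": [-0.79,-3.13,0],"twist": 0,"claw": 7.5},
    {"slide": [-0.79,-3.13,0],"twist": 0,"claw": 7.5},
    {"slide": [-0.79,-3.13,0],"twist": 0,"claw": 7.5},
    {"slide": [-0.79,-3.13,0],"twist": 0,"claw": 7.5},
    {"slide": [-0.79,-3.13,0],"twist": 0,"claw": 7.5},
    {"slide": [-0.79,-3.13,0],"twist": 0,"claw": 7.5},
    {"slide": [-0.79,-3.13,0],"twist": 0,"claw": 7.5},
    {"slide": [-0.79,-3.13,0],"twist": 0,"claw": 7.5},
    {"slide": [-0.79,-3.13,0],"twist": 0,"claw": 7.5},
  ],
)

```text
time: 2.95
tcp_pos: [0.3801, -0.2368, 0.2457]
tcp_rot: [0.001, 0.174, 0.985, 0.0]
contact_force: [0.4, 0.5, -0.4]
grip_width: 0.877
```

drive_tool(
  plan=[
    {"slide": [0,0,0],"twist": -6,"claw": 7.5},
    {"slide": [0,0,0],"twist": -6,"claw": 7.5},
    {"slide": [0,0,0],"twist": -6,"claw": 7.5},
    {"slide": [0,0,0],"twist": -6,"claw": 7.5},
    {"slide": [0,0,0],"twist": -6,"claw": 7.5},
    {"slide": [0,0,0],"twist": 0,"claw": 7.5},
  ],
)

```text
time: 3.45
tcp_pos: [0.3804, -0.2354, 0.2454]
tcp_rot: [0.0, -0.088, 0.996, 0.0]
contact_force: [0.1, -0.1, -0.1]
grip_width: 0.879
```

Run:
```python
from h import *
p,R,s=tool();print(s["time"],p,R.round(3).tolist(),s["grip_width"],s["contact_force"])
print(go([.380,-.235,.064],np.radians(100)))
for c in("top","side"):
    d=cam(c);cv2.imwrite(f"pics/{c}2.png",d["image"])
```

```text
3.45 [ 0.3803812  -0.23540174  0.2454114 ] [[-0.985, -0.175, 0.0], [-0.175, 0.985, 0.0], [-0.0, 0.0, -1.0]] 0.8790018713482274 [ 0.08881621 -0.09989279 -0.10593715]
(array([ 0.04,  0.05, 18.14]), np.float64(0.05))
```

View pics/side2.png

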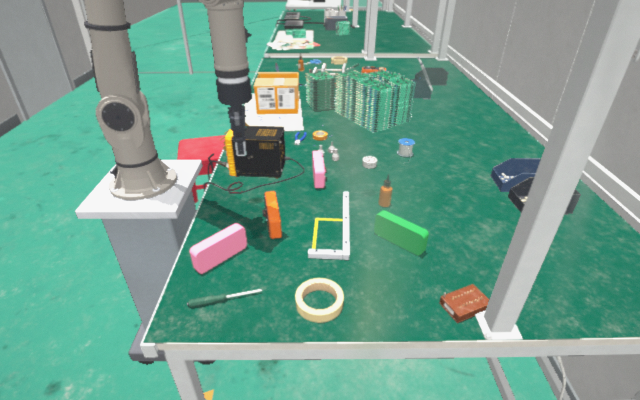

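Run:
```python
from h import *
d=cam("top"); crop(d,285,210,425,320,5,"pics/t2.png")
hsv=cv2.cvtColor(d["image"],cv2.COLOR_BGR2HSV)
m=cv2.inRange(hsv,(150,40,150),(180,255,255)); m[:,:340]=0;m[:240]=0
pts=cv2.findNonZero(m).reshape(-1,2); q=cv2.boxPoints(cv2.minAreaRect(pts)); print(q, back(d,q,.068).round(3))
print(go([.3856,-.226,.064],np.radians(100)))
```

```text
[[369.45605 285.22568]
 [379.86462 274.07364]
 [411.32544 303.43704]
 [400.91687 314.58908]] [[ 0.332 -0.324  0.068]
 [ 0.358 -0.35   0.068]
 [ 0.289 -0.423  0.068]
 [ 0.263 -0.397  0.068]]
(array([-0.67,  0.83, 18.14]), np.float64(-0.17))
```

View pics/t2.png

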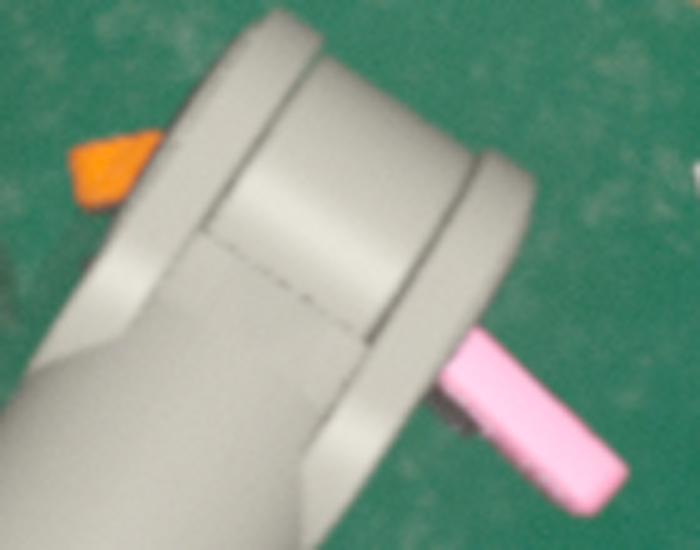

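drive_tool(
  plan=[
    {"slide": [-0.7,0.8,0],"twist": 0,"claw": 5.5},
    {"slide": [0,0,3],"twist": 0,"claw": 5.5},
    {"slide": [0,0,3],"twist": 0,"claw": 5.5},
    {"slide": [0,0,3],"twist": 0,"claw": 5.5},
    {"slide": [0,0,3],"twist": 0,"claw": 5.5},
    {"slide": [0,0,3],"twist": 0,"claw": 5.5},
    {"slide": [0,0,2.2],"twist": 0,"claw": 5.5},
    {"slide": [0,0,0.9],"twist": 0,"claw": 5.5},
    {"slide": [0,0,0],"twist": 0,"claw": 5.5},
  ],
)

```text
time: 4.35
tcp_pos: [0.3843, -0.2254, 0.0626]
tcp_rot: [-0.002, -0.086, 0.996, 0.001]
contact_force: [0.1, -0.7, -0.5]
grip_width: 0.644
```

Run:
```python
from h import *
p,R,s=tool();print(s["time"],p,s["grip_width"],s["contact_force"])
d=cam("side"); crop(d,190,110,320,220,6,"pics/s3.png")
d=cam("top"); crop(d,285,200,415,310,6,"pics/t3.png")
```

```text
4.35 [ 0.3843353  -0.22537466  0.06255417] 0.6437990904921996 [ 0.14031274 -0.71724561 -0.50938282]
```

View pics/s3.png

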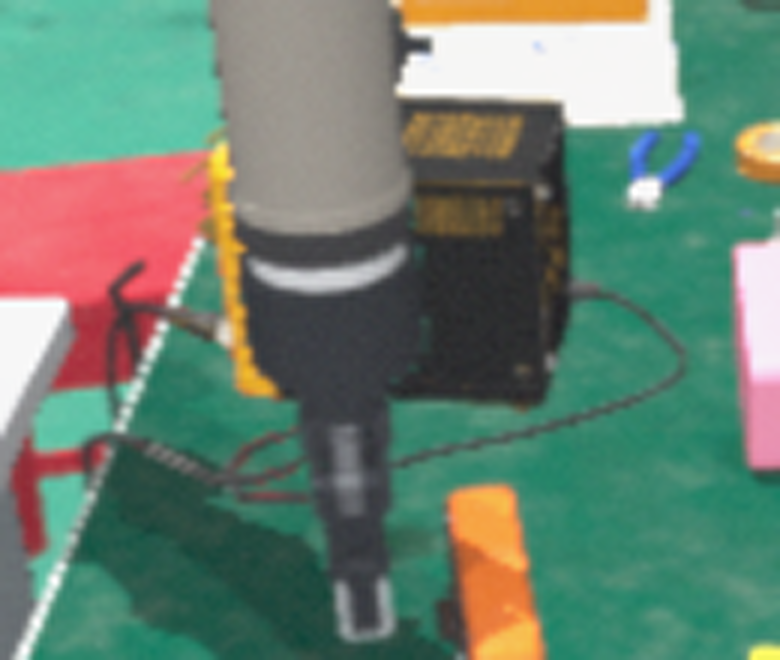

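View pics/t3.png

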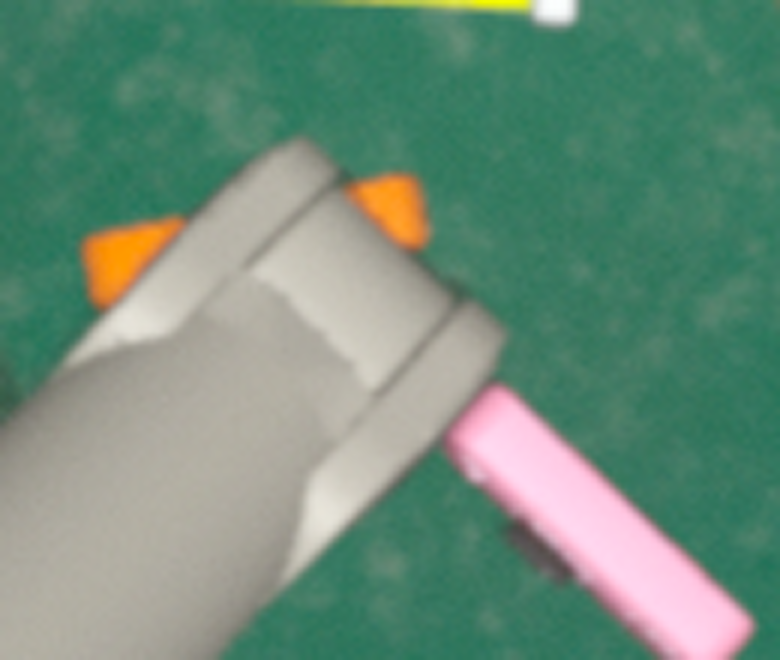

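Run:
```python
from h import *
d=cam("side")
for z in (.03,.04,.045,.05,.055,.06,.065): print(z,[proj(d,[[.39,y,z]]).round(1).tolist() for y in(-.255,-.267)])
print((365/6+190-.4, 638/6+110-.4))
```

```text
0.03 [[[251.5, 221.5]], [[250.9, 224.3]]]
0.04 [[[251.1, 218.5]], [[250.5, 221.2]]]
0.045 [[[250.9, 217.0]], [[250.3, 219.7]]]
0.05 [[[250.8, 215.5]], [[250.2, 218.2]]]
0.055 [[[250.6, 213.9]], [[250.0, 216.7]]]
0.06 [[[250.4, 212.4]], [[249.8, 215.1]]]
0.065 [[[250.2, 210.9]], [[249.6, 213.6]]]
(250.43333333333334, 215.9333333333333)
```

drive_tool(
  plan=[
    {"slide": [-1,0,-0.4],"twist": 0,"claw": 5.5},
    {"slide": [-0.8,0,0],"twist": 0,"claw": 5.5},
    {"slide": [-0.4,0,0],"twist": 0,"claw": 5.5},
    {"slide": [-0.4,0,0],"twist": 0,"claw": 5.5},
    {"slide": [-0.4,0,0],"twist": 0,"claw": 5.5},
    {"slide": [-0.4,0,0],"twist": 0,"claw": 5.5},
    {"slide": [-0.4,0,0],"twist": 0,"claw": 5.5},
    {"slide": [-0.4,0,0],"twist": 0,"claw": 5.5},
    {"slide": [-0.4,0,0],"twist": 0,"claw": 5.5},
  ],
)

```text
time: 5.25
tcp_pos: [0.4315, -0.2183, 0.0682]
tcp_rot: [-0.0, -0.087, 0.996, 0.0]
contact_force: [-0.3, -0.2, 0.6]
grip_width: 0.644
```

Run:
```python
from h import *
p,R,s=tool();print(s["time"],p,s["grip_width"],s["contact_force"])
d=cam("side"); crop(d,190,140,320,250,6,"pics/s4.png")
```

```text
5.25 [ 0.43147878 -0.21828443  0.06820316] 0.643657568165344 [-0.27630585 -0.20753213  0.60099385]
```

View pics/s4.png

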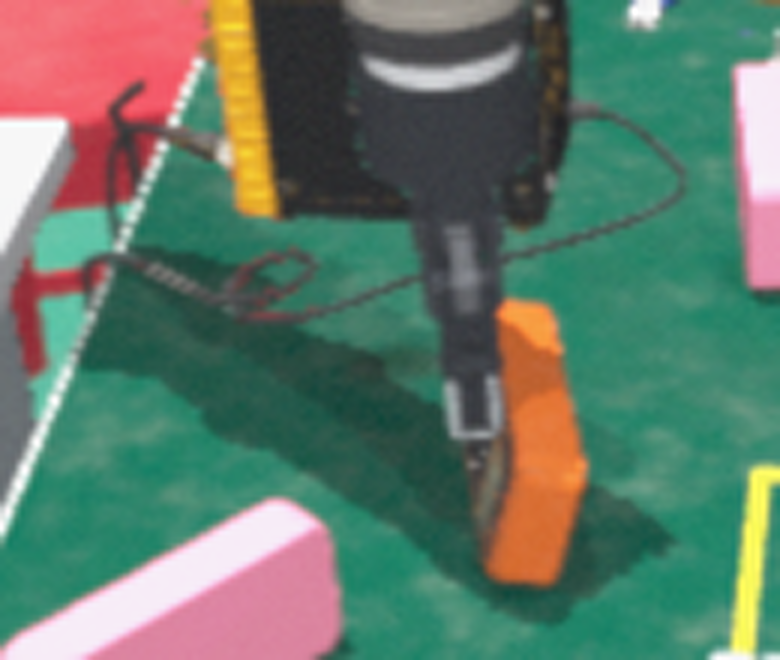

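The meter is tipping nicely (about 15°, pivoting at its bottom back edge); I keep pushing.

drive_tool(
  plan=[
    {"slide": [-0.4,0,0],"twist": 0,"claw": 5.5},
    {"slide": [-0.4,0,0],"twist": 0,"claw": 5.5},
    {"slide": [-0.3,0,0],"twist": 0,"claw": 5.5},
    {"slide": [-0.3,0,0],"twist": 0,"claw": 5.5},
    {"slide": [0,0,0],"twist": 0,"claw": 5.5},
    {"slide": [0,0,0],"twist": 0,"claw": 5.5},
    {"slide": [0,0,0],"twist": 0,"claw": 5.5},
    {"slide": [0,0,0],"twist": 0,"claw": 5.5},
  ],
)

```text
time: 5.97
tcp_pos: [0.4447, -0.2159, 0.0683]
tcp_rot: [-0.0, -0.087, 0.996, 0.0]
contact_force: [-0.5, -0.5, -0.5]
grip_width: 0.644
```

Run:
```python
from h import *
p,R,s=tool();print(s["time"],p,s["grip_width"],s["contact_force"])
d=cam("side"); crop(d,190,140,320,250,6,"pics/s5.png")
```

```text
5.9667 [ 0.44474453 -0.21594585  0.06826067] 0.6443150452887855 [-0.54251213 -0.54103065 -0.54406307]
```

View pics/s5.png

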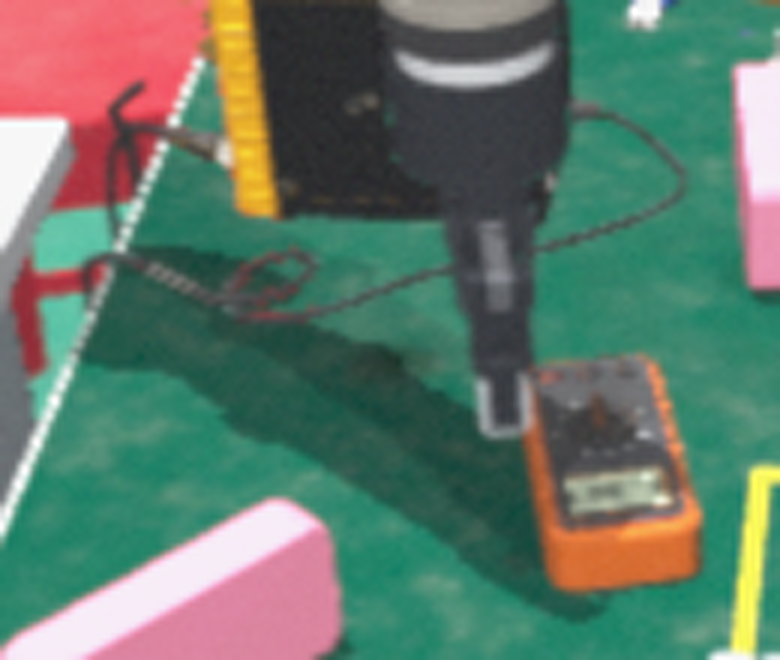

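Run:
```python
from h import *
print(go([.405,-.225,.024],np.radians(86.5)))
```

```text
(array([ 4.07, -0.21,  4.43]), np.float64(13.44))
```

drive_tool(
  plan=[
    {"slide": [2,0,0],"twist": 0,"claw": 5.5},
    {"slide": [2,0,0],"twist": 0,"claw": 5.5},
    {"slide": [0,0,0],"twist": 7,"claw": 5.5},
    {"slide": [0,0,0],"twist": 6.5,"claw": 5.5},
    {"slide": [0,0,2],"twist": 0,"claw": 5.5},
    {"slide": [0,0,1.5],"twist": 0,"claw": 5.5},
    {"slide": [0,0,0.9],"twist": 0,"claw": 5.5},
    {"slide": [0,0,0],"twist": 0,"claw": 5.5},
  ],
)

```text
time: 6.68
tcp_pos: [0.404, -0.2219, 0.0227]
tcp_rot: [-0.002, 0.031, 1.0, 0.001]
contact_force: [-0.5, 0.0, 0.4]
grip_width: 0.644
```

Run:
```python
from h import *
p,R,s=tool();print(s["time"],p,R.round(3).tolist(),s["grip_width"],s["contact_force"])
d=cam("side"); crop(d,190,140,370,275,4.4,"pics/s6.png")
d=cam("top"); crop(d,265,150,395,280,5,"pics/t6.png")
```

```text
6.6833 [ 0.40397549 -0.22193789  0.02268598] [[-0.998, 0.062, -0.004], [0.062, 0.998, 0.002], [0.004, 0.001, -1.0]] 0.6437397192533746 [-0.45995667  0.00327606  0.43193135]
```

View pics/s6.png

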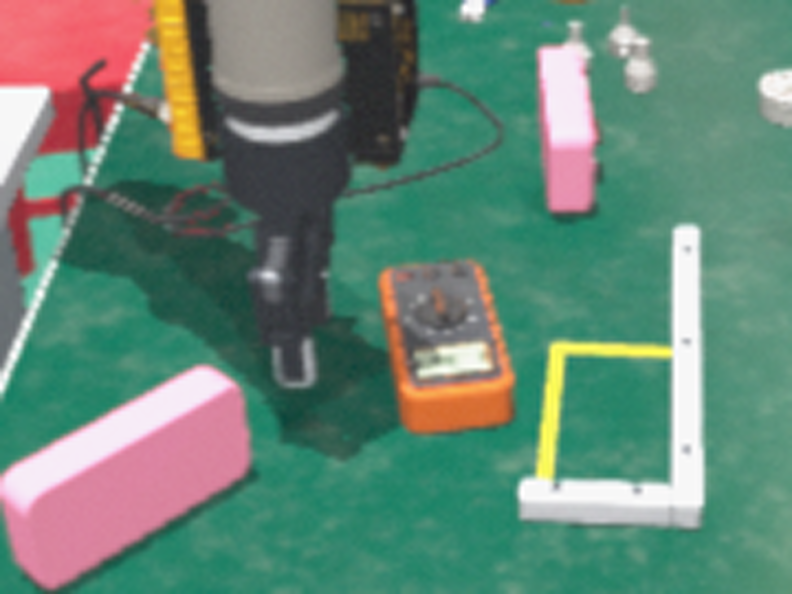

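View pics/t6.png

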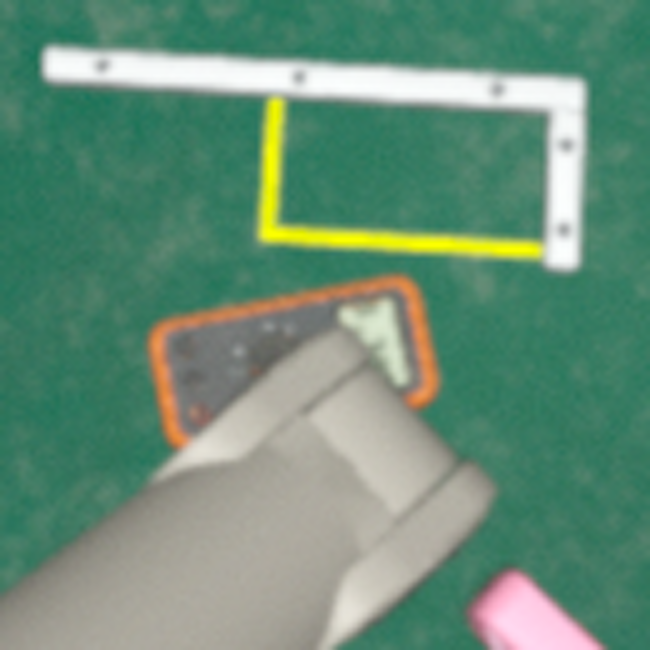

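Run:
```python
from h import *
d=cam("top")
f=lambda L:[[X/5+265-.4,Y/5+150-.4] for X,Y in L]
m=back(d,f([[149,326],[414,276],[440,395],[176,447]]),.03);print(m.round(4),m.mean(0))
```

```text
[[ 0.5107 -0.1413  0.03  ]
 [ 0.5353 -0.2782  0.03  ]
 [ 0.4736 -0.29    0.03  ]
 [ 0.4485 -0.1549  0.03  ]] [ 0.49200701 -0.21611591  0.03      ]
```

drive_tool(
  plan=[
    {"slide": [-1.5,1.1,0],"twist": 0,"claw": 5.5},
    {"slide": [-0.8,0,0],"twist": 0,"claw": 5.5},
    {"slide": [-0.8,0,0],"twist": 0,"claw": 5.5},
    {"slide": [-0.8,0,0],"twist": 0,"claw": 5.5},
    {"slide": [-0.8,0,0],"twist": 0,"claw": 5.5},
    {"slide": [-0.8,0,0],"twist": 0,"claw": 5.5},
    {"slide": [-0.8,0,0],"twist": 0,"claw": 5.5},
    {"slide": [-0.8,0,0],"twist": 0,"claw": 5.5},
    {"slide": [-0.8,0,0],"twist": 0,"claw": 5.5},
    {"slide": [-0.8,0,0],"twist": 0,"claw": 5.5},
    {"slide": [0,0,0],"twist": 0,"claw": 5.5},
  ],
)

```text
time: 7.75
tcp_pos: [0.4961, -0.2177, 0.0245]
tcp_rot: [0.002, 0.03, 1.0, -0.001]
contact_force: [-0.3, 0.1, -0.2]
grip_width: 0.646
```

Run:
```python
from h import *
p,R,s=tool();print(s["time"],p,R.round(3).tolist(),s["grip_width"],s["contact_force"])
d=cam("side"); crop(d,190,140,370,275,4.4,"pics/s7.png")
d=cam("top"); crop(d,265,150,395,280,5,"pics/t7.png")
```

```text
7.75 [ 0.49609326 -0.21767748  0.02451462] [[-0.998, 0.06, 0.003], [0.06, 0.998, -0.002], [-0.003, -0.002, -1.0]] 0.6458143933469198 [-0.28501211  0.10323151 -0.1770511 ]
```

View pics/s7.png

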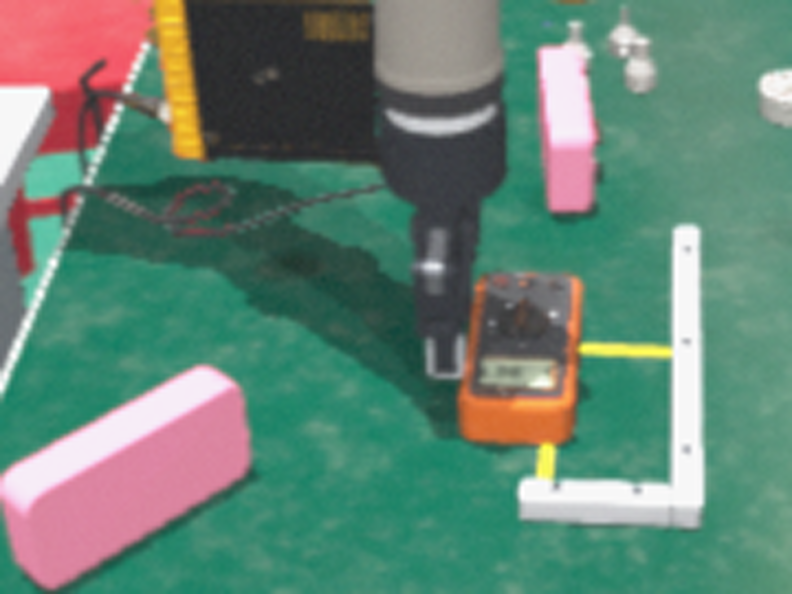

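View pics/t7.png

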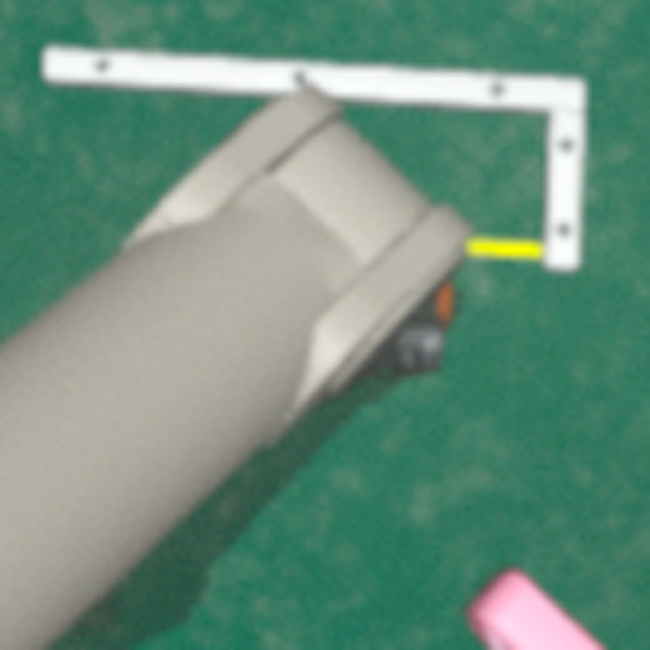

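drive_tool(
  plan=[
    {"slide": [-0.8,0,0],"twist": 0,"claw": 5.5},
    {"slide": [-0.8,0,0],"twist": 0,"claw": 5.5},
    {"slide": [-0.8,0,0],"twist": 0,"claw": 5.5},
    {"slide": [-0.8,0,0],"twist": 0,"claw": 5.5},
    {"slide": [-0.8,0,0],"twist": 0,"claw": 5.5},
    {"slide": [-0.8,0,0],"twist": 0,"claw": 5.5},
    {"slide": [-0.4,0,0],"twist": 0,"claw": 5.5},
    {"slide": [-0.2,0,0],"twist": 0,"claw": 5.5},
    {"slide": [0,0,0],"twist": 0,"claw": 5.5},
  ],
)

```text
time: 8.6
tcp_pos: [0.5479, -0.2204, 0.0243]
tcp_rot: [0.001, 0.031, 1.0, -0.0]
contact_force: [0.2, 0.5, 0.4]
grip_width: 0.64
```

drive_tool(
  plan=[
    {"slide": [-0.2,0,0],"twist": 0,"claw": 5.5},
    {"slide": [-0.2,0,0],"twist": 0,"claw": 5.5},
    {"slide": [0,0,0],"twist": 0,"claw": 5.5},
  ],
)

```text
time: 8.85
tcp_pos: [0.5513, -0.2208, 0.0243]
tcp_rot: [0.0, 0.031, 1.0, -0.0]
contact_force: [-2.5, 0.2, 0.6]
grip_width: 0.643
```

Run:
```python
from h import *
p,R,s=tool();print(s["time"],p,R.round(3).tolist(),s["grip_width"],s["contact_force"])
d=cam("side"); crop(d,230,140,370,275,4.4,"pics/s8.png")
```

```text
8.85 [ 0.55127848 -0.2208408   0.02429135] [[-0.998, 0.062, 0.001], [0.062, 0.998, -0.0], [-0.001, -0.0, -1.0]] 0.6428001705640372 [-2.5016318   0.19338621  0.63156991]
```

View pics/s8.png

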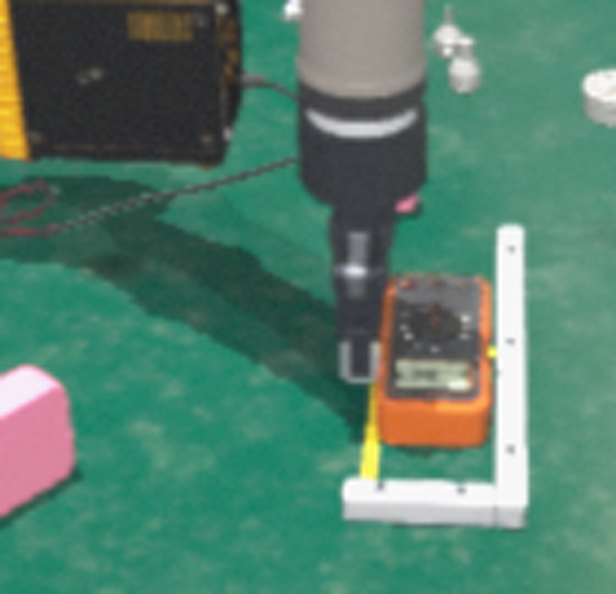

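drive_tool(
  plan=[
    {"slide": [-0.2,0,0],"twist": 0,"claw": 5.5},
    {"slide": [-0.2,0,0],"twist": 0,"claw": 5.5},
    {"slide": [0,0,0],"twist": 0,"claw": 5.5},
  ],
)

```text
time: 9.15
tcp_pos: [0.5558, -0.2211, 0.0243]
tcp_rot: [0.001, 0.031, 1.0, -0.0]
contact_force: [-1.2, 1.3, -0.9]
grip_width: 0.647
```

drive_tool(
  plan=[
    {"slide": [-0.2,0,0],"twist": 0,"claw": 5.5},
    {"slide": [0,0,0],"twist": 0,"claw": 5.5},
  ],
)

```text
time: 9.32
tcp_pos: [0.5559, -0.2212, 0.0242]
tcp_rot: [-0.001, 0.031, 1.0, 0.0]
contact_force: [-5.0, 0.9, 3.2]
grip_width: 0.642
```

Run:
```python
from h import *
p,R,s=tool();print(s["time"],p,R.round(3).tolist(),s["grip_width"],s["contact_force"])
d=cam("side"); crop(d,230,140,370,275,4.4,"pics/s9.png")
```

```text
9.3167 [ 0.55588585 -0.22115391  0.02423971] [[-0.998, 0.062, -0.003], [0.062, 0.998, 0.001], [0.003, 0.001, -1.0]] 0.6423216532794062 [-4.95509209  0.9486007   3.19639129]
```

View pics/s9.png

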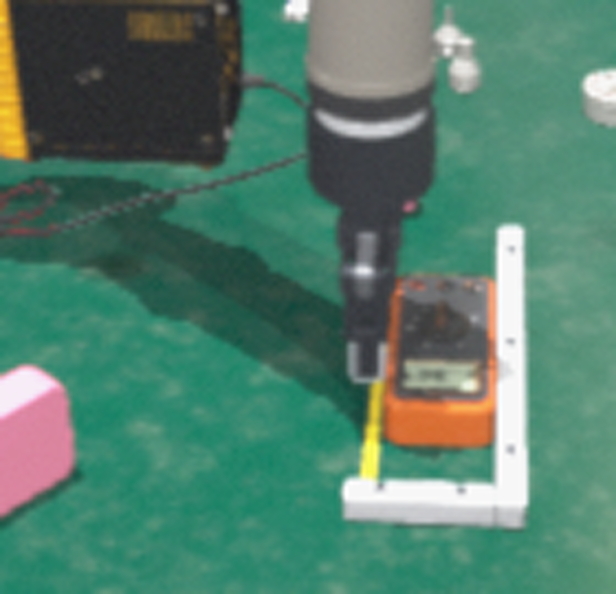

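Run:
```python
from h import *
print(go([.6132-.008,-.0958,.12],np.radians(86.5)))
```

```text
(array([-4.12, 12.82, -9.58]), np.float64(-0.06))
```

drive_tool(
  plan=[
    {"slide": [1,0,0],"twist": 0,"claw": 5.5},
    {"slide": [1.5,0,-1],"twist": 0,"claw": 5.5},
    {"slide": [0,0,-3],"twist": 0,"claw": 5.5},
    {"slide": [0,0,-3],"twist": 0,"claw": 2},
    {"slide": [0,0,-3],"twist": 0,"claw": 0},
    {"slide": [0,0,0],"twist": 0,"claw": 0},
  ],
)

```text
time: 9.87
tcp_pos: [0.5376, -0.2222, 0.1314]
tcp_rot: [0.008, 0.031, 0.999, -0.002]
contact_force: [0.8, -1.5, -0.0]
grip_width: 0.227
```

Run:
```python
from h import *
p,R,s=tool();print(p,s["grip_width"])
print(go([.6132,-.0958,.12],np.radians(86.5)))
```

```text
[ 0.53756118 -0.22220301  0.13136263] 0.22747797210398507
(array([-6.76, 13.08,  1.18]), np.float64(-0.01))
```

drive_tool(
  plan=[
    {"slide": [0,3,0],"twist": 0,"claw": 0},
    {"slide": [0,3,0],"twist": 0,"claw": 0},
    {"slide": [-1.5,3,0],"twist": 0,"claw": 0},
    {"slide": [-2.5,3,0],"twist": 0,"claw": 0},
    {"slide": [-2.7,1.1,0],"twist": 0,"claw": 0},
    {"slide": [0,0,2],"twist": 0,"claw": 0},
    {"slide": [0,0,2],"twist": 0,"claw": 0},
    {"slide": [0,0,0],"twist": 0,"claw": 0},
  ],
)

```text
time: 10.53
tcp_pos: [0.6056, -0.091, 0.0802]
tcp_rot: [-0.003, 0.03, 1.0, 0.001]
contact_force: [0.4, 1.0, -0.9]
grip_width: -0.001
```

Run:
```python
from h import *
p,R,s=tool();print(p,s["grip_width"])
print(go([.6132,-.0958,.026],np.radians(86.5)))
d=cam("side"); crop(d,240,140,400,275,4.4,"pics/s10.png")
d=cam("top"); crop(d,245,130,395,240,5,"pics/t10.png")
```

```text
[ 0.60560575 -0.09098633  0.08017257] -0.0011528015643705472
(array([-0.82, -0.44,  5.41]), np.float64(0.07))
```

View pics/s10.png

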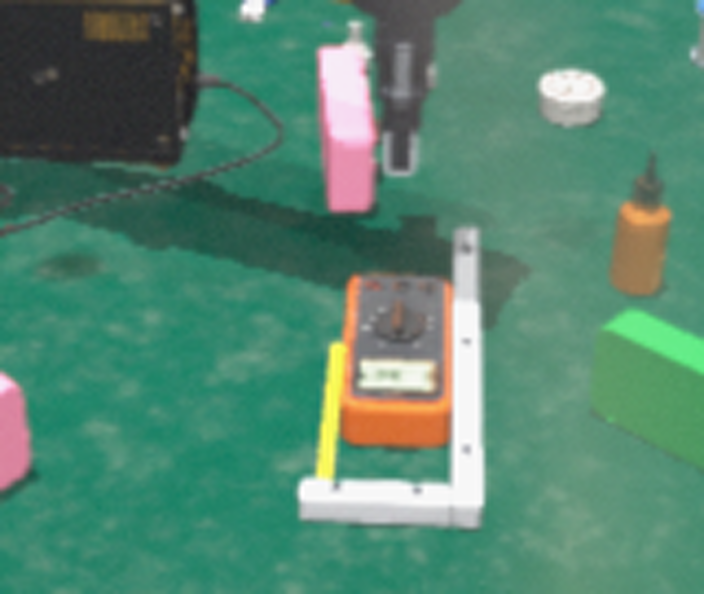

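View pics/t10.png

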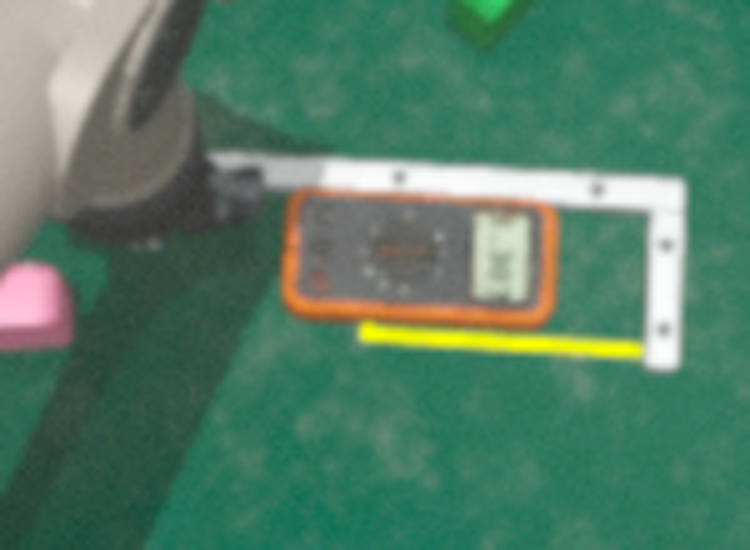

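Run:
```python
from h import *
d=cam("top")
f=lambda L:[[X/5+245-.4,Y/5+130-.4] for X,Y in L]
C=np.array([.6255,-.352]);X=np.array([.998,-.061]);Y=np.array([.061,.998])
for q in back(d,f([[288,190],[557,203],[552,328],[281,315]]),.03):
    v=q[:2]-C; print(q.round(4),(v@X).round(4),(v@Y).round(4))
v=tool()[0][:2]-C; print(v@X,v@Y)
```

```text
[ 0.635 -0.162  0.03 ] -0.0021 0.1902
[ 0.6267 -0.3027  0.03  ] -0.0018 0.0492
[ 0.5603 -0.2984  0.03  ] -0.0684 0.0495
[ 0.5685 -0.158   0.03  ] -0.0687 0.1901
-0.03355353820887138 0.2570845678032159
```

drive_tool(
  plan=[
    {"slide": [-0.6,0,2.5],"twist": 0,"claw": 0},
    {"slide": [0,0,2],"twist": 0,"claw": 0},
    {"slide": [0,-1,0.9],"twist": 0,"claw": 0},
    {"slide": [0,-2,0],"twist": 0,"claw": 0},
    {"slide": [0,-0.8,0],"twist": 0,"claw": 0},
    {"slide": [0,-0.8,0],"twist": 0,"claw": 0},
    {"slide": [0,-0.8,0],"twist": 0,"claw": 0},
    {"slide": [0,-0.8,0],"twist": 0,"claw": 0},
    {"slide": [0,-0.8,0],"twist": 0,"claw": 0},
    {"slide": [0,-0.8,0],"twist": 0,"claw": 0},
    {"slide": [0,-0.8,0],"twist": 0,"claw": 0},
    {"slide": [0,0,0],"twist": 0,"claw": 0},
  ],
)

```text
time: 11.68
tcp_pos: [0.6072, -0.1824, 0.0306]
tcp_rot: [0.0, 0.032, 0.999, -0.001]
contact_force: [0.3, 0.2, 1.4]
grip_width: -0.001
```

Run:
```python
from h import *
p,R,s=tool();print(s["time"],p,R.round(3).tolist(),s["contact_force"])
C=np.array([.6255,-.352]);X=np.array([.998,-.061]);Y=np.array([.061,.998]);v=p[:2]-C;print(v@X,v@Y)
d=cam("side"); crop(d,240,140,400,275,4.4,"pics/s11.png")
```

```text
11.6833 [ 0.60720787 -0.18238972  0.03060028] [[-0.998, 0.064, 0.0], [0.064, 0.998, -0.003], [-0.0, -0.003, -1.0]] [0.26765035 0.15680758 1.4374997 ]
-0.028601775519288872 0.16815523778888064
```

View pics/s11.png

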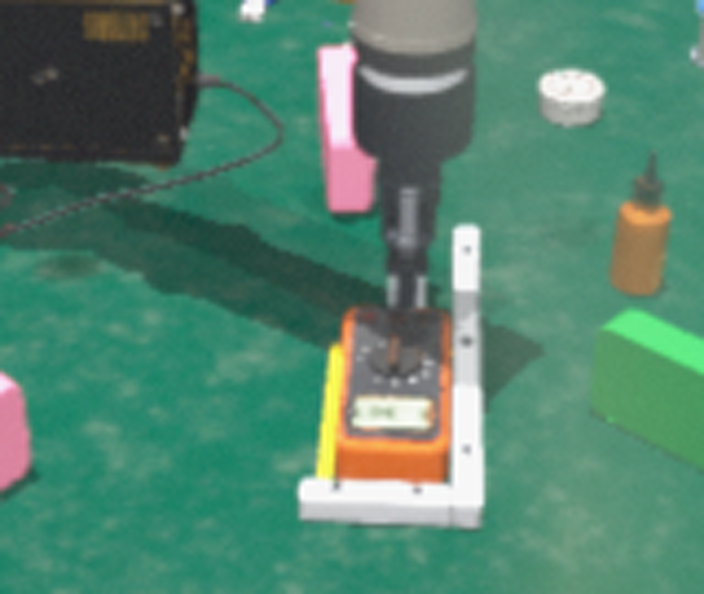

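drive_tool(
  plan=[
    {"slide": [0,-0.4,0.3],"twist": 0,"claw": 0},
    {"slide": [0,-0.3,0],"twist": 0,"claw": 0},
    {"slide": [0,-0.2,0],"twist": 0,"claw": 0},
    {"slide": [0,0,0],"twist": 0,"claw": 0},
  ],
)

```text
time: 12.07
tcp_pos: [0.6063, -0.1892, 0.0267]
tcp_rot: [-0.001, 0.031, 1.0, -0.001]
contact_force: [-0.3, 1.8, -1.4]
grip_width: -0.001
```

drive_tool(
  plan=[
    {"slide": [0,-0.2,0],"twist": 0,"claw": 0},
    {"slide": [0,0,0],"twist": 0,"claw": 0},
  ],
)

```text
time: 12.23
tcp_pos: [0.6064, -0.1909, 0.0269]
tcp_rot: [-0.001, 0.031, 1.0, -0.0]
contact_force: [-0.4, 1.3, -1.5]
grip_width: 0.002
```

drive_tool(
  plan=[
    {"slide": [0,-0.2,0],"twist": 0,"claw": 0},
    {"slide": [0,0,0],"twist": 0,"claw": 0},
  ],
)

```text
time: 12.4
tcp_pos: [0.6066, -0.1928, 0.0272]
tcp_rot: [-0.0, 0.031, 1.0, -0.0]
contact_force: [-0.2, 1.3, -0.3]
grip_width: -0.0
```

Run:
```python
from h import *
p,R,s=tool();print(s["time"],p,s["contact_force"])
d=cam("side"); crop(d,240,140,400,275,4.4,"pics/s12.png")
```

```text
12.4 [ 0.6065623  -0.19283777  0.02718673] [-0.23234913  1.29626208 -0.2645475 ]
```

View pics/s12.png

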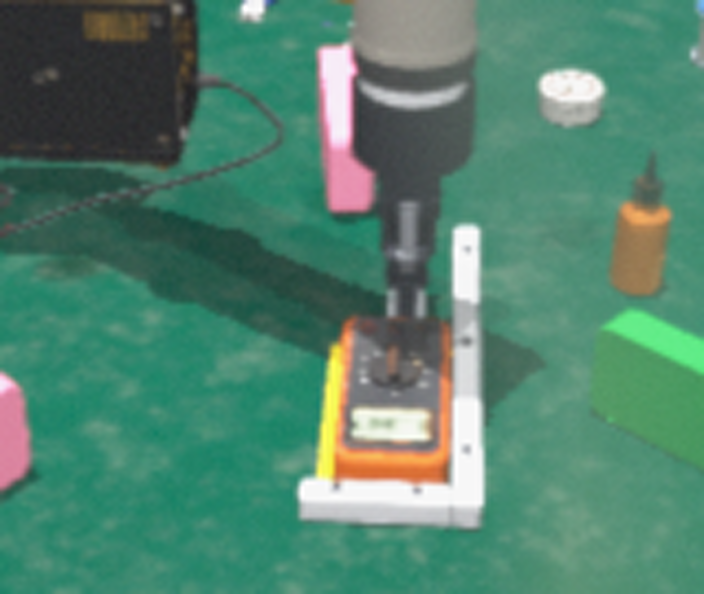

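drive_tool(
  plan=[
    {"slide": [0,-0.2,0],"twist": 0,"claw": 0},
    {"slide": [0,-0.2,0],"twist": 0,"claw": 0},
    {"slide": [0,0,0],"twist": 0,"claw": 0},
  ],
)

```text
time: 12.7
tcp_pos: [0.6066, -0.1969, 0.0274]
tcp_rot: [0.0, 0.031, 1.0, -0.0]
contact_force: [-0.7, 1.3, -0.6]
grip_width: -0.004
```

drive_tool(
  plan=[
    {"slide": [0,-0.2,0],"twist": 0,"claw": 0},
    {"slide": [0,0,0],"twist": 0,"claw": 0},
  ],
)

```text
time: 12.87
tcp_pos: [0.6066, -0.1974, 0.0273]
tcp_rot: [-0.0, 0.031, 1.0, 0.001]
contact_force: [0.2, 4.1, -0.1]
grip_width: -0.001
```

drive_tool(
  plan=[
    {"slide": [0,-0.2,0],"twist": 0,"claw": 0},
    {"slide": [0,0,0],"twist": 0,"claw": 0},
  ],
)

```text
time: 13.03
tcp_pos: [0.6066, -0.1975, 0.0273]
tcp_rot: [-0.0, 0.03, 1.0, 0.002]
contact_force: [-0.7, 5.8, 2.3]
grip_width: 0.003
```

drive_tool(
  plan=[
    {"slide": [0,0.8,0],"twist": 0,"claw": 0},
    {"slide": [0,2,0],"twist": 0,"claw": 0},
    {"slide": [0,2,-2],"twist": 0,"claw": 0},
    {"slide": [0,1,-3],"twist": 0,"claw": 0},
    {"slide": [0,0,-3],"twist": 0,"claw": 0},
    {"slide": [0,0,-3],"twist": 0,"claw": 0},
    {"slide": [0,0,-3],"twist": 0,"claw": 0},
    {"slide": [0,3,0],"twist": 0,"claw": 0},
    {"slide": [0,3,0],"twist": 0,"claw": 0},
    {"slide": [0,0,0],"twist": 0,"claw": 0},
  ],
)

```text
time: 13.87
tcp_pos: [0.6158, -0.0743, 0.1679]
tcp_rot: [0.001, 0.026, 1.0, 0.003]
contact_force: [0.3, 2.3, -1.3]
grip_width: 0.003
```

Run:
```python
from h import *
p,R,s=tool();print(s["time"],p,s["contact_force"])
d=cam("side"); crop(d,240,140,400,275,4.4,"pics/s13.png")
for t in("flux","tin","masking","driver","meter"): print(t,[(round(r["confidence"],2),np.round(r["point"],3).tolist()) for r in models.spot_point(t,"side")[:4]])
d=cam("top"); crop(d,265,130,415,240,5,"pics/t13.png")
for t in("flux","tin","masking","driver","meter"): print(t,[(round(r["confidence"],2),np.round(r["point"],3).tolist()) for r in models.spot_point(t,"top")[:4]])
```

```text
13.8667 [ 0.61581595 -0.07426312  0.16788432] [ 0.25785744  2.26761631 -1.28410913]
flux [(0.8, [0.766, -0.13, 0.003])]
tin [(0.5, [0.745, 0.11, -0.0])]
masking [(0.7, [0.566, -0.509, -0.005])]
driver [(0.89, [0.364, -0.494, 0.0])]
meter [(0.92, [0.766, -0.317, 0.033]), (0.84, [0.556, 0.025, 0.035]), (0.79, [0.597, -0.28, -0.002]), (0.74, [0.334, -0.375, 0.033])]
flux [(0.53, [0.768, -0.128, 0.001])]
tin [(0.65, [0.753, 0.109, 0.002])]
masking []
driver [(0.67, [0.358, -0.503, -0.0])]
meter [(0.93, [0.593, -0.28, -0.004]), (0.82, [0.336, -0.372, 0.033]), (0.74, [0.768, -0.315, 0.032]), (0.61, [0.559, 0.024, 0.036])]
```

View pics/s13.png

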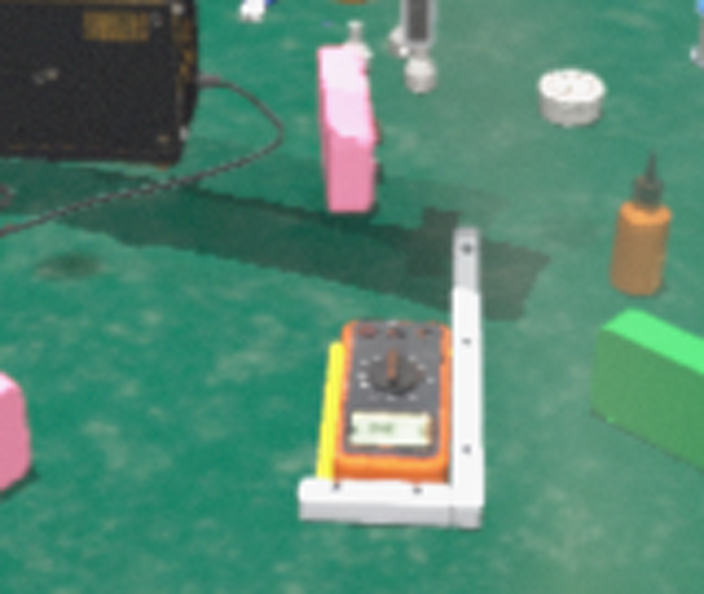

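View pics/t13.png

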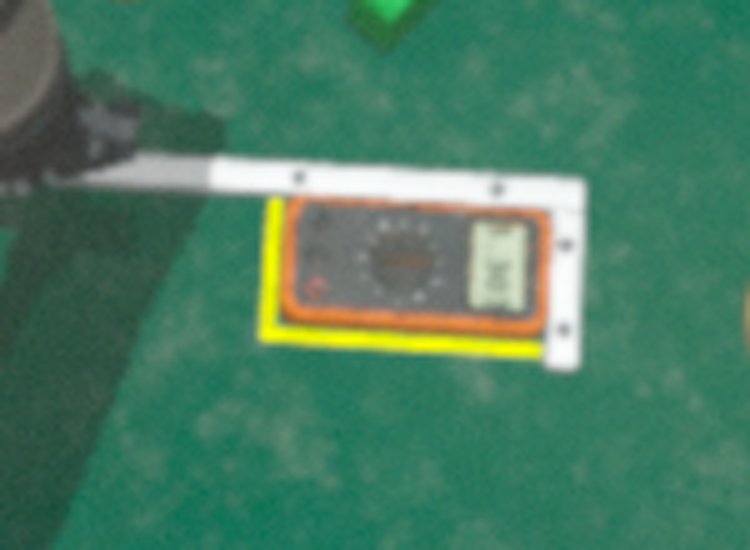

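```bash
python3 -c "
from plant import workorder; print(workorder.finish_job())"
```

```text
the job is handed in; nothing more can be done
None
```

I tipped the orange meter onto its back and pushed it into its parking corner. The job is handed in at about 14 s of the 61 s allowed; no verdict came back.

- **Tipping:** I pushed high on the front with the fingers on both sides of the dial. The meter dropped onto its back with dial and display facing up.
- **Parking:** I pushed it square against the long rail until it pushed back with about 5 N. Then I slid it along the rail by its end until the short rail pushed back with about 6 N. It was pushed the whole way and never gripped. The hand is backed off and raised.
- **Last checks on the meter:** Both cameras show it lying flat and touching both rails inside the yellow outline, parallel to the long rail within about 0.5°. The networks put its origin at (0.593 to 0.597, -0.280), and my parked target is about (0.596, -0.279).
- **Last checks on the bystanders:** The flux bottle, tin and screwdriver were where they started, within the networks' error. The masking tape was missed by the top camera, but the side camera showed it unmoved.
- **Disagreement:** The last force reading, with the hand clear of everything, was still about 2 N. I took this for sensor noise or motion effects.

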